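# Clip the long steel tube into its bench holder

### The arm

A 7-joint arm with a two-finger parallel gripper is mounted at the origin on a cart in front of the work surface, level with it; the furniture and walls round the work are solid. World frame = base frame: x ahead of the robot, y to its left, z up, the work surface at z = 0. Lengths are in m, angles in rad, forces in N, time in s.
With the tool pointing down it reaches from about 0.4 to 0.85 m from the base axis. Payload 10.4 kg.
Tool frame: the origin (TCP) lies midway between the tips of the shut fingers; the grasp point (between the pads) lies 19 mm behind it; z points along the fingers, y is the line along which they close (so a half turn about z gives the same grasp; the last joint's range is limited). The gripper opens to 87 mm and grips with 3 to 60 N. Pads are 19 mm wide; open, the fingers measure 117 mm over their backs; the gripper's body (75 mm by 190 mm) begins 51 mm behind the grasp point.
Start: joints at [1.125, 0.332, -0.065, 1.46, 0.022, 1.35, -0.088], TCP at [0.256, -0.57, 0.223] pointing down, gripper open.
Joint ranges: [-2.6, 2.6], [-0.5, 2.12], [-1.47, 1.34], [0.16, 2.42], [-1.27, 4.41], [0.06, 2.06], [-2.6, 2.6]. Speed limits (rad/s): [2.22, 2.22, 2.79, 2.79, 3.14, 3.14, 3.14].

### API

Orientations are given as a unit quaternion [x, y, z, w].
In Python, from bench import r gives the robot as it stands.
- The arm moves only by the tool move_arm, never from a script. Its argument "targets" is a list of rows, each a list of 3 entries, a list of its own where there are three numbers: the shift along the tool's x, y, z in cm, then the turn, a rotation vector about the tool's x, y, z in rad, then the opening in per cent of the stroke, from 0 (shut) to 100 (fully open). In form: [[[x, y, z], [wx, wy, wz], gripper], ...]. A call has 1 to 20 rows; each row shifts and turns the commanded pose from where the row before left it, along the tool's axes as they then stand; what a row does not reach is not made up. A row lasts 1/8 s, in which the tool goes at most 62.5 mm and 10.7 degrees, less where a joint would pass 70% of its speed; a pose out of reach is approached as far as the arm can. A call with a gripper value outside its range is refused whole. The fingers move at their own pace and stop on an object; "grip_force" is the grip in N (left out, the last holds). Time passes only in rows, so rows that do not move let the fingers close. It gives the time, the measured TCP pose, the force, the opening and the grip force at its end, in the units of the state.
- r.read_state(): the state, without advancing time (a new reading comes with each control period).
- r.camera(name): name is "side" or "top"; returns a dict with "image" (384x512x3 uint8, blue, green, red), "vertical_fov" (degrees; the focal length in pixels is half the picture's height over the tangent of half this angle, whatever the lens; pixels are square), "cx", "cy" (the principal point, pixels), "cam_to_world" (4x4, takes a point from camera to world coordinates). Camera axes: x right, y down, z forward; pixel columns grow to the right and rows downward; lengths in m; the calibration is good to about 2 mm. A picture is of the moment at which its call begins. There is no depth.
- r.close_job(): hands the job in; it is judged then, once.
The state is a dict: "time": time; "joint_positions": joint angles; "joint_vel": joint speeds; "joint_torque": joint torques, N m; "ee_pos": TCP position; "eef_rot": TCP orientation; "ft_force": force on the tool from outside, world axes, zero at the start; "torque": the same for the moment, N m; "width": finger opening in m; "grip_force": force on a finger pad.
Only numpy, scipy, OpenCV 4.12 (cv2) and the standard library are available. Lean on these libraries where they do the work, as an engineer would, in place of code of your own. Each camera call takes 0.05 s, during which the arm holds its last target. There are 200 camera calls.

### The job

Put the long steel tube away in its holder: lay it along the two spring clips and press it straight down with the gripper until it snaps fully home in both, about centred lengthwise, then let go. Press it in, do not drop it, and leave the short tube where it lies.

Things in the scene. Friction and masses are not known exactly. Their poses are not given: they have to be found in the camera images.
- long_tube: Bare steel tube lying on the table, 24 mm diameter, 180 mm long, 0.10 to 0.2 kg. A short tube of the same make lies near it. Origin on its axis at mid-length (12 mm above the table as it lies); its x axis runs along the tube, either end is the same.
- short_tube: Bare steel tube of the same 24 mm diameter but only 80 mm long, lying on the table; not wanted. Origin on its axis at mid-length, x along it.
- seat (a point): Middle of the long tube's axis when home in both clips: 38 mm above the table, 26 mm above the board's top; axes as the holder's. Flared lips 37 mm apart at the top narrow to a throat of about 18 mm, 8 mm above the seat. A tube laid on the lips rests about 15 mm above the seat; some 10 N downward in all spreads the sprung jaws and it snaps in and is held.
- clip_holder: Wooden board 150 x 60 x 12 mm screwed to the table, carrying two C-shaped spring-steel clips, mouths up. Origin under its middle, at table height; x along the board and along the clips' common axis, y across, z up. The clips are 14 mm long in x, centred at x = -50 and +50 mm: 86 mm stay free between them, where the fingers fit; tops of the clip lips are about 57 mm above the table.
There are look-alikes about, which are no part of the job. There is more than one size of the long_tube; the job needs the larger.

How it is judged:
By the outcome, as a careful person would: the job done as asked, in the order asked, and still so for the second after the job is handed in, with the robot touching nothing.
It also fails if it takes over 42 s, if anything falls off the work surface, if the arm or the gripper's body presses on something with over 40 N, if the wrist force passes 120 N, or if a joint passes its speed limit or range.

## Working session

There is one attempt and no reset: what is moved stays moved. The work goes in short steps, Python scripts to look and compute and a tool call to move; the robot and the scene stay as the last step left them, time stands still between calls to the robot, and variables do not carry over. Pictures are saved under pics/ and viewed, at most 10 in all, crops included, and the job is handed in when it is done.

Besides the shell and the picture viewer there is one more tool, called in YAML: its name, and indented under it one key for each argument. move_arm: Moves the arm, as the interface text tells. Its arguments: {"type":"object","properties":{"targets":{"type":"array"},"grip_force":{"type":"number"}},"required":["targets"]}

```bash
mkdir -p pics; cat > h.py <<'E'
import numpy as np, cv2
from bench import r
from scipy.spatial.transform import Rotation as R
def shot(n,f=None):
    c=r.camera(n)
    if f: cv2.imwrite('pics/'+f,c['image'])
    return c
def ray(c,u,v):
    f=192/np.tan(np.radians(c['vertical_fov'])/2)
    T=np.array(c['cam_to_world']); d=T[:3,:3]@np.array([(u-c['cx'])/f,(v-c['cy'])/f,1])
    return T[:3,3],d
def onz(c,u,v,z):
    o,d=ray(c,u,v); return o+d*(z-o[2])/d[2]
def proj(c,p):
    f=192/np.tan(np.radians(c['vertical_fov'])/2)
    T=np.array(c['cam_to_world']); q=T[:3,:3].T@(np.array(p)-T[:3,3])
    return q[0]/q[2]*f+c['cx'],q[1]/q[2]*f+c['cy']
E
python3 - <<'E'
from h import *
a=shot('top');b=shot('side')
print(a['cam_to_world'],a['vertical_fov'],a['cx'],a['cy']);print(b['cam_to_world'],b['vertical_fov'],b['cx'],b['cy'])
cv2.imwrite('pics/top0.png',a['image']);cv2.imwrite('pics/side0.png',b['image'])
s=r.read_state();print(s['ee_pos'],s['eef_rot'],s['width'],s['time'])
E
```

```text
[[ 0.08017713 -0.96847425  0.23585854  0.33250196]
 [-0.99677714 -0.07852615  0.01640039 -0.03915486]
 [ 0.0026377  -0.23641334 -0.971649    0.96063437]
 [ 0.          0.          0.          1.        ]] 51.541119052792936 254.03418160245403 185.97017616469205
[[-0.88766657 -0.15419027  0.43390484  0.1616557 ]
 [-0.4602618   0.32653251 -0.82555169  0.69409118]
 [-0.01439199 -0.93252447 -0.36081988  0.39616776]
 [ 0.          0.          0.          1.        ]] 55.652679990383334 260.9647975458163 196.49605134714704
[ 0.25629214 -0.56966729  0.22184397] [ 9.77736252e-01  2.09836674e-01 -1.72652745e-04 -6.01532997e-04] 0.08685781094883636 0.1
```

View pics/top0.png

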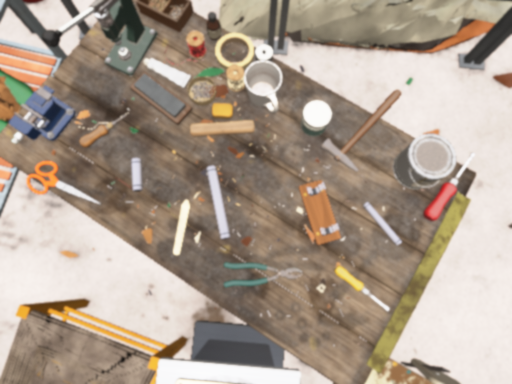

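View pics/side0.png

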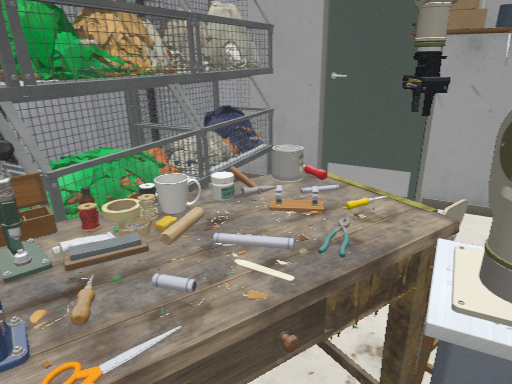

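Candidates in the top view are three grey tubes: A at (218,202), about 72 px (~175 mm), B at (136,174), about 33 px (~80 mm), and C at (382,223), thinner and about 48 px. A fits the 180 x 24 mm tube, B is the short tube, and C is the smaller look-alike. The holder is at (320,212). I'll measure these and confirm A in an enlarged crop.

```bash
cat > m.py <<'E'
from h import *
def blob(c,box,z,mask):
    x0,y0,x1,y1=box; m=np.zeros(mask.shape,np.uint8); m[y0:y1,x0:x1]=mask[y0:y1,x0:x1]
    n,l,s,_=cv2.connectedComponentsWithStats(m); k=1+np.argmax(s[1:,4])
    (u,v),(w,h),a=cv2.minAreaRect(np.argwhere(l==k)[:,::-1].astype(np.float32))
    bp=cv2.boxPoints(((u,v),(w,h),a)); 
    i=np.argsort([np.linalg.norm(bp[j]-bp[(j+1)%4]) for j in range(4)])[:2]
    e=[onz(c,*(bp[j]+bp[(j+1)%4])/2,z) for j in i]
    P=(e[0]+e[1])/2; d=e[1]-e[0]
    return (u,v),P,np.linalg.norm(d),np.degrees(np.arctan2(d[1],d[0]))%180,min(w,h),bp
E
python3 - <<'E'
from m import *
c=shot('top');im=c['image'];hsv=cv2.cvtColor(im,cv2.COLOR_BGR2HSV)
b,g,rr=[im[...,i].astype(int) for i in range(3)]
steel=((b-rr>4)&(b>120)).astype(np.uint8)
for n,box,z in [('A',(190,150,245,250),.014),('B',(120,145,160,205),.014),('C',(355,195,410,250),.008)]:
    q=blob(c,box,z,steel);print(n,*[np.round(x,4) for x in q[:5]])
wood=((hsv[...,0]<16)&(hsv[...,1]>125)&(hsv[...,2]>110)).astype(np.uint8)
wood=cv2.morphologyEx(wood,cv2.MORPH_CLOSE,np.ones((13,13)))
q=blob(c,(285,165,355,255),.012,wood);print('H',*[np.round(x,4) for x in q[:5]]);print(q[5])
for nm,box in [('A',(110,140,250,260)),('H',(285,165,425,285))]:
    cr=im[box[1]:box[3],box[0]:box[2]];cv2.imwrite(f'pics/c{nm}.png',cv2.resize(cr,None,fx=2.8,fy=2.8,interpolation=cv2.INTER_CUBIC))
cv2.imwrite('pics/c1.png',np.hstack([cv2.imread('pics/cA.png'),cv2.imread('pics/cH.png')]))
E
```

```text
A [217.5439 201.7049] [0.5178 0.0625 0.014 ] 0.1802 17.6538 6.9145
B [135.7218 173.5486] [0.5705 0.2703 0.014 ] 0.0801 12.0342 6.8616
C [382.4647 222.9588] [ 0.4977 -0.3389  0.008 ] 0.1177 42.419 4.2301
H [316.4443 212.7318] [ 0.5099 -0.1783  0.012 ] 0.151 19.8911 30.2825
[[292.6464  187.51115]
 [321.53568 178.43166]
 [340.24222 237.95247]
 [311.35294 247.03197]]
```

View pics/c1.png

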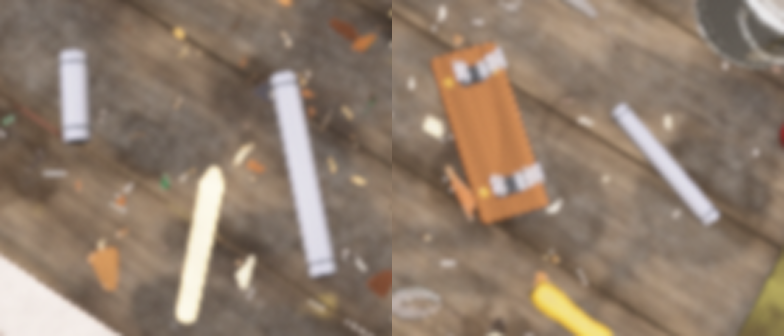

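Tube A measures 180 mm, B 80 mm and C 118 mm and thin, so A at (218,202) is the long tube. The holder mask took in a wood chip at about (308,232), so I'll clean it up and cross-check with the clips.

```bash
python3 - <<'E'
from m import *
c=shot('top');im=c['image'];hsv=cv2.cvtColor(im,cv2.COLOR_BGR2HSV)
wood=((hsv[...,0]<16)&(hsv[...,1]>125)&(hsv[...,2]>110)).astype(np.uint8)
wood=cv2.morphologyEx(wood,cv2.MORPH_CLOSE,np.ones((7,7)));wood=cv2.morphologyEx(wood,cv2.MORPH_OPEN,np.ones((13,13)))
q=blob(c,(285,165,355,255),.012,wood);print('H',*[np.round(x,4) for x in q[:5]]);print(q[5])
b,g,rr=[im[...,i].astype(int) for i in range(3)]
cl=((b-rr>-12)&(b>120)).astype(np.uint8)
P=[]
for box in [(302,176,330,200),(314,218,345,242)]:
    m=np.zeros_like(cl);x0,y0,x1,y1=box;m[y0:y1,x0:x1]=cl[y0:y1,x0:x1]
    (u,v),wh,a=cv2.minAreaRect(np.argwhere(m)[:,::-1].astype(np.float32));P.append(onz(c,u,v,.052));print(u,v,wh,a,P[-1])
print((P[0]+P[1])/2,np.linalg.norm(P[0]-P[1]),np.degrees(np.arctan2(*(P[0]-P[1])[1::-1])))
s=shot('side');sm=cv2.resize(s['image'][170:270,180:360],None,fx=4,fy=4,interpolation=cv2.INTER_CUBIC)
def mark(p,col):
    u,v=proj(s,p);cv2.circle(sm,(int((u-180)*4),int((v-170)*4)),3,col,-1)
th=np.radians(np.degrees(np.arctan2(*(P[0]-P[1])[1::-1])));d=np.array([np.cos(th),np.sin(th),0]);n=np.array([-d[1],d[0],0]);C=(P[0]+P[1])/2
for k in (-.05,.05):
    for w in (-.0185,.0185): mark([*(C+k*d+w*n)[:2],.057],(0,0,255))
for k in (-.075,.075):
    for w in (-.03,.03): mark([*(C+k*d+w*n)[:2],.012],(0,255,0))
A=np.array([.5178,.0625,0]);t=np.radians(17.65);e=np.array([np.cos(t),np.sin(t),0])
for k in (-.09,0,.09): mark([*(A+k*e)[:2],.012],(255,0,0))
cv2.imwrite('pics/s1.png',sm)
st=r.read_state();print(R.from_quat(st['eef_rot']).as_matrix().round(3),st['ee_pos'])
E
```

```text
H [318.  210.5] [ 0.5147 -0.1823  0.012 ] 0.0761 2.4202 26.0
[[305. 195.]
 [331. 195.]
 [331. 226.]
 [305. 226.]]
316.5517272949219 188.87930297851562 (6.127945899963379, 16.341190338134766) 68.1985855102539 [ 0.55792083 -0.17070922  0.052     ]
330.237548828125 229.1651611328125 (5.1795806884765625, 17.422224044799805) 70.34617614746094 [ 0.46561448 -0.20607904  0.052     ]
[ 0.51176765 -0.18839413  0.052     ] 0.09885083289519746 20.965764069997412
[[ 0.912  0.41  -0.   ]
 [ 0.41  -0.912  0.001]
 [ 0.    -0.001 -1.   ]] [ 0.25639359 -0.56980934  0.22221261]
```

View pics/s1.png

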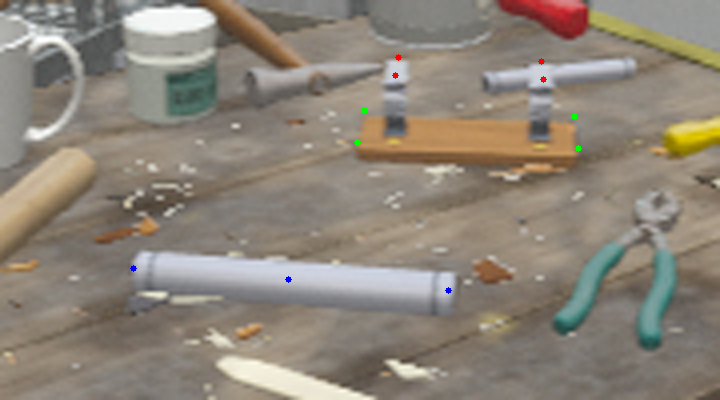

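The blue marks sit on the tube within about 2 mm. The holder marks are a few mm too far away in the side view, so I'll refine them before placing. First move: go above the tube.

move_arm:
  targets:
    - [[3.555, -3.353, 0], [0, 0, 0], 100]
    - [[3.555, -3.353, 0], [0, 0, 0], 100]
    - [[3.555, -3.353, 0], [0, 0, 0], 100]
    - [[3.555, -3.353, 0], [0, 0, 0], 100]
    - [[3.555, -3.353, 0], [0, 0, 0], 100]
    - [[3.555, -3.353, 0], [0, 0, 0], 100]
    - [[3.555, -3.353, 0], [0, 0, 0], 100]
    - [[3.555, -3.353, 0], [0, 0, 0], 100]
    - [[3.555, -3.353, 0], [0, 0, 0], 100]
    - [[3.555, -3.353, 0], [0, 0, 0], 100]
    - [[3.555, -3.353, 0], [0, 0, 0], 100]
    - [[3.555, -3.353, 0], [0, 0, 0], 100]
    - [[3.555, -3.353, 0], [0, 0, 0], 100]
    - [[3.555, -3.353, 0], [0, 0, 0], 100]
    - [[0, 0, 4], [0, 0, 0.114], 100]
    - [[0, 0, 2], [0, 0, 0], 100]
    - [[0, 0, 0], [0, 0, 0], 100]

```text
time: 2.38
ee_pos: [0.5168, 0.0622, 0.1613]
eef_rot: [0.988, 0.154, -0.001, -0.0]
ft_force: [0.6, 0.7, 0.8]
width: 0.0873
grip_force: 0.0
```

```bash
python3 - <<'E'
from m import *
s=r.read_state();M=R.from_quat(s['eef_rot']).as_matrix();print(s['time'],s['ee_pos'],M.round(3),s['ft_force'])
print('to tube, tool cm',100*M.T@(np.array([.5178,.0625,.003])-s['ee_pos']),'yaw',np.degrees(np.arctan2(M[1,0],M[0,0])))
# holder board in side view
c=shot('side');im=c['image'];hsv=cv2.cvtColor(im,cv2.COLOR_BGR2HSV)
w=((hsv[...,0]<18)&(hsv[...,1]>130)&(hsv[...,2]>90)).astype(np.uint8)
t=shot('top');cv2.imwrite('pics/t2.png',t['image'])
x=im[170:270,180:360];y=w[170:270,180:360,None]*np.uint8([0,255,0])
x=cv2.resize(im[175:220,255:335],None,fx=9,fy=9,interpolation=cv2.INTER_CUBIC)
cv2.imwrite('pics/s2.png',x)
E
```

```text
2.375 [0.51677118 0.06220659 0.16128519] [[ 0.953  0.304 -0.003]
 [ 0.304 -0.953 -0.   ]
 [-0.003 -0.001 -1.   ]] [0.63844796 0.72808587 0.77417936]
to tube, tool cm [ 0.14932707  0.01624606 15.82816753] yaw 17.71137336739813
```

View pics/s2.png

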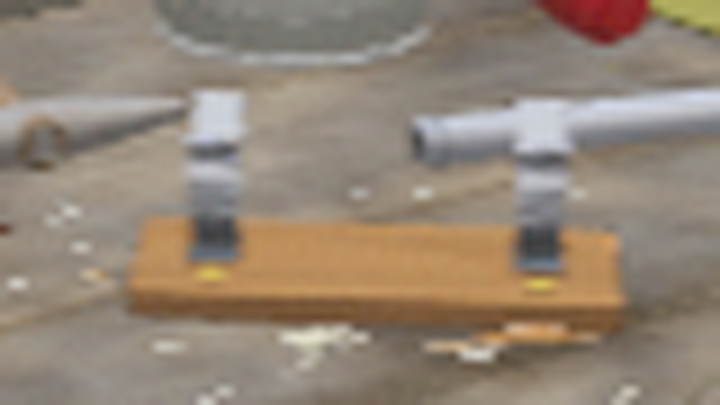

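The side crop shows the board's top corners at crop pixels (143,218), (620,235), (622,305) and (130,290), with clip tops at (217,115) and (542,125). I'll descend on the tube, grip it, lift, and compute the holder from these corners.

move_arm:
  targets:
    - [[0.1, 0, 4.5], [0, 0, 0], 100]
    - [[0, 0, 4.5], [0, 0, 0], 100]
    - [[0, 0, 3.5], [0, 0, 0], 100]
    - [[0, 0, 2], [0, 0, 0], 100]
    - [[0, 0, 1.2], [0, 0, 0], 100]
    - [[0, 0, 0], [0, 0, 0], 100]
    - [[0, 0, 0], [0, 0, 0], 15]
    - [[0, 0, 0], [0, 0, 0], 10]
    - [[0, 0, 0], [0, 0, 0], 0]
    - [[0, 0, 0], [0, 0, 0], 0]
    - [[0, 0, 0], [0, 0, 0], 0]
    - [[0, 0, 0], [0, 0, 0], 0]
  grip_force: 50

```text
time: 3.98
ee_pos: [0.5187, 0.0626, 0.0055]
eef_rot: [0.988, 0.154, 0.0, 0.0]
ft_force: [0.4, 0.4, -0.1]
width: 0.0348
grip_force: 0.0
```

```bash
python3 - <<'E'
from m import *
c=shot('side');t=shot('top')
S=np.array([(143,218),(620,235),(622,305),(130,290)])/9+[255,175]
T=np.array([(299.3,186.4),(321,180.4),(341.4,239.3),(317,244.3)])
for n,cam,Q in (('side',c,S),('top',t,T)):
    W=np.array([onz(cam,u,v,.012) for u,v in Q]);print(n,W.round(4)[:,:2].tolist(),'ctr',W.mean(0).round(4))
# side clip tops centre (near/far lips) at lip height
a,b=[onz(c,x/9+255,y/9+175,.055) for x,y in ((217,115),(542,125))]
print(a,b,(a+b)/2,np.linalg.norm(a-b),np.degrees(np.arctan2(*(a-b)[1::-1])))
# triangulate clip-top mid
o,d=ray(c,(217+542)/2/9+255,120/9+175);o2,d2=ray(t,323.4,209.0)
k=np.linalg.lstsq(np.c_[d,-d2],o2-o,rcond=None)[0];print(o+d*k[0],o2+d2*k[1])
E
```

```text
side [[0.5879, -0.1778], [0.4468, -0.2286], [0.4286, -0.1755], [0.5656, -0.123]] ctr [ 0.5072 -0.1762  0.012 ]
top [[0.5707, -0.134], [0.5902, -0.1865], [0.4494, -0.2408], [0.4329, -0.1834]] ctr [ 0.5108 -0.1862  0.012 ]
[ 0.55727001 -0.16724653  0.055     ] [ 0.46434343 -0.20091556  0.055     ] [ 0.51080672 -0.18408104  0.055     ] 0.09883801336892599 19.916396240537033
[ 0.51204454 -0.18803572  0.05350478] [ 0.51099495 -0.1883954   0.05335745]
```

move_arm:
  targets:
    - [[0, 0, 0], [0, 0, 0], 0]
    - [[0, 0, 0], [0, 0, 0], 0]
    - [[0, 0, 0], [0, 0, 0], 0]
    - [[0, 0, 0], [0, 0, 0], 0]
    - [[0, 0, -0.5], [0, 0, 0], 0]
    - [[0, 0, -2], [0, 0, 0], 0]
    - [[0, 0, -3], [0, 0, 0], 0]
    - [[0, 0, -3], [0, 0, 0], 0]
    - [[0, 0, -1.5], [0, 0, 0], 0]
    - [[0, 0, 0], [0, 0, 0], 0]

```text
time: 5.32
ee_pos: [0.5194, 0.0626, 0.1067]
eef_rot: [0.988, 0.154, 0.001, 0.0]
ft_force: [0.4, 0.2, -1.8]
width: 0.0227
grip_force: 50.0
```

```bash
python3 - <<'E'
from m import *
s=r.read_state();M=R.from_quat(s['eef_rot']).as_matrix();p=np.array(s['ee_pos']);print(p,s['width'],s['grip_force'],s['ft_force'])
yaw=np.degrees(np.arctan2(M[1,0],M[0,0]))
print(yaw,'cm',100*M.T@(np.array([.511,-.1855,p[2]])-p))
c=shot('side');u,v=map(int,proj(c,p))
cv2.imwrite('pics/s3.png',cv2.resize(c['image'][v-70:v+60,u-90:u+90],None,fx=4,fy=4,interpolation=cv2.INTER_CUBIC)); print(u,v)
E
```

```text
[0.51935169 0.06259454 0.10673176] 0.022698839111663857 49.995859265327454 [ 0.36710372  0.23764972 -1.75312715]
17.679976479742127 cm [-8.33033754e+00  2.33840106e+01  6.10161451e-03]
250 200
```

View pics/s3.png

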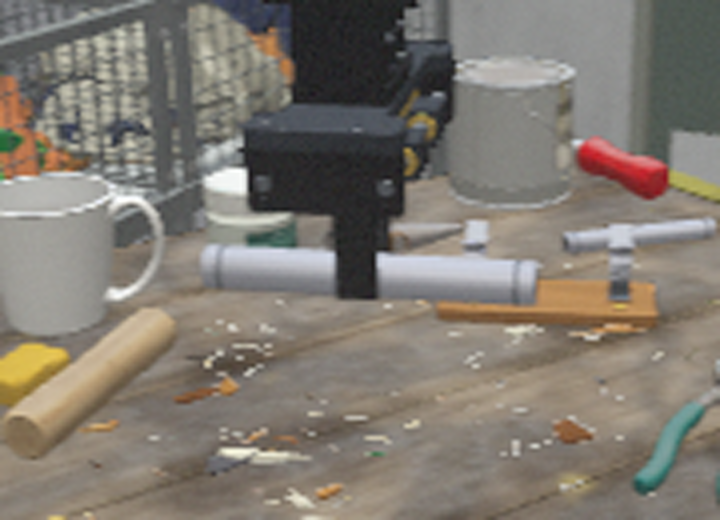

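The tube is gripped near its middle and level. Next, carry it over the holder.

move_arm:
  targets:
    - [[-0.5, 1.4, 0], [0, 0, 0], 0]
    - [[-1.2, 3.4, 0], [0, 0, 0], 0]
    - [[-1.4, 3.8, 0], [0, 0, 0], 0]
    - [[-1.4, 3.8, 0], [0, 0, 0], 0]
    - [[-1.4, 3.8, 0], [0, 0, 0], 0]
    - [[-1.2, 3.4, 0], [0, 0, 0], 0]
    - [[-0.8, 2.4, 0], [0, 0, 0], 0]
    - [[-0.43, 1.38, 0], [0, 0, 0], 0]
    - [[0, 0, 1.0], [0, 0, -0.047], 0]
    - [[0, 0, 1.0], [0, 0, 0], 0]
    - [[0, 0, 0], [0, 0, 0], 0]

```text
time: 6.75
ee_pos: [0.5097, -0.1848, 0.0844]
eef_rot: [0.984, 0.177, -0.001, -0.001]
ft_force: [-0.6, 0.7, -2.7]
width: 0.0229
grip_force: 50.0
```

```bash
python3 - <<'E'
from m import *
s=r.read_state();M=R.from_quat(s['eef_rot']).as_matrix();p=np.array(s['ee_pos']);print(p,s['width'],s['ft_force'])
yaw=np.degrees(np.arctan2(M[1,0],M[0,0]));print(yaw,'cm',100*M.T@(np.array([.511,-.1855,p[2]])-p))
c=shot('side');t=shot('top')
a=cv2.resize(c['image'][150:225,245:345],None,fx=8,fy=8,interpolation=cv2.INTER_CUBIC)
cv2.imwrite('pics/s4.png',a)
cv2.imwrite('pics/t4.png',cv2.resize(t['image'][165:255,275:365],None,fx=6,fy=6,interpolation=cv2.INTER_CUBIC))
E
```

```text
[ 0.50968089 -0.18478546  0.08443416] 0.02287896493092578 [-0.58936294  0.72243025 -2.7349303 ]
20.3781003695468 cm [ 0.098774    0.11291526 -0.00031075]
```

View pics/s4.png

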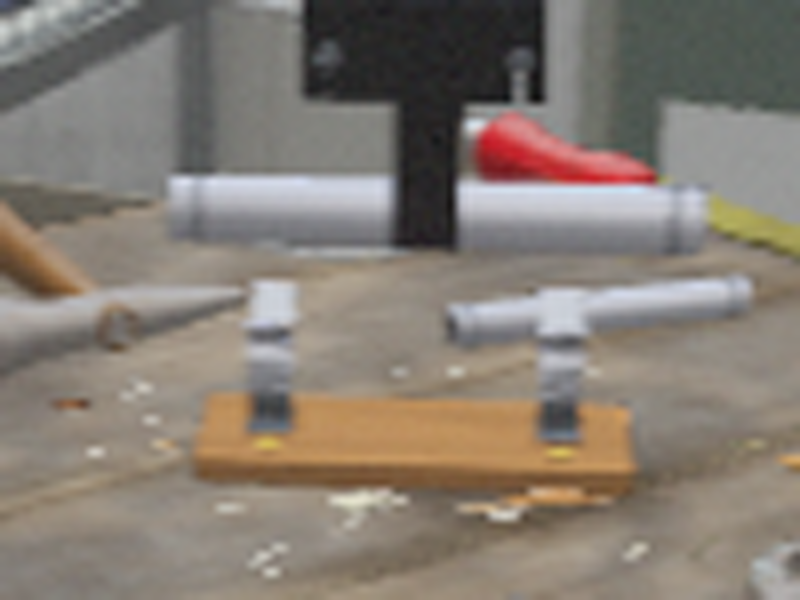

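View pics/t4.png

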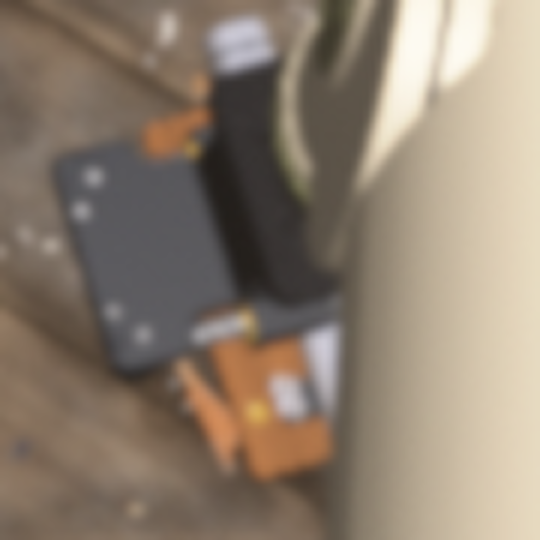

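The side view shows the tube parallel to the holder and about 3–5 mm toward its right end. The top view shows it over the board, within about 2–4 mm across. I'll correct by +0.3 cm in x and +0.2 cm in y, then lower to just above the lips and feel for contact.

move_arm:
  targets:
    - [[0.4, 0.25, 1.0], [0, 0, 0], 0]
    - [[0, 0, 1.5], [0, 0, 0], 0]
    - [[0, 0, 0.8], [0, 0, 0], 0]
    - [[0, 0, 0.3], [0, 0, 0], 0]
    - [[0, 0, 0.2], [0, 0, 0], 0]
    - [[0, 0, 0], [0, 0, 0], 0]

```text
time: 7.6
ee_pos: [0.5152, -0.1856, 0.0477]
eef_rot: [0.984, 0.177, 0.0, -0.0]
ft_force: [-0.5, 4.2, -0.5]
width: 0.023
grip_force: 50.0
```

```bash
cat > st.py <<'E'
from m import *
s=r.read_state();M=R.from_quat(s['eef_rot']).as_matrix();p=np.array(s['ee_pos'])
print(s['time'],p.round(4),'F tool',(M.T@s['ft_force']).round(1),'T tool',(M.T@s['torque']).round(2),s['width'],'to tgt cm',(100*M.T@(np.array([.511,-.1862,.0315])-p)).round(2))
E
python3 st.py; python3 - <<'E'
from m import *
c=shot('side')
cv2.imwrite('pics/s5.png',cv2.resize(c['image'][150:225,245:345],None,fx=8,fy=8,interpolation=cv2.INTER_CUBIC))
E
```

```text
7.6 [ 0.5152 -0.1856  0.0477] F tool [ 1.  -4.1  0.5] T tool [ 0.98  0.11 -0.03] 0.023041368990462118 to tgt cm [-0.41 -0.09  1.62]
```

View pics/s5.png

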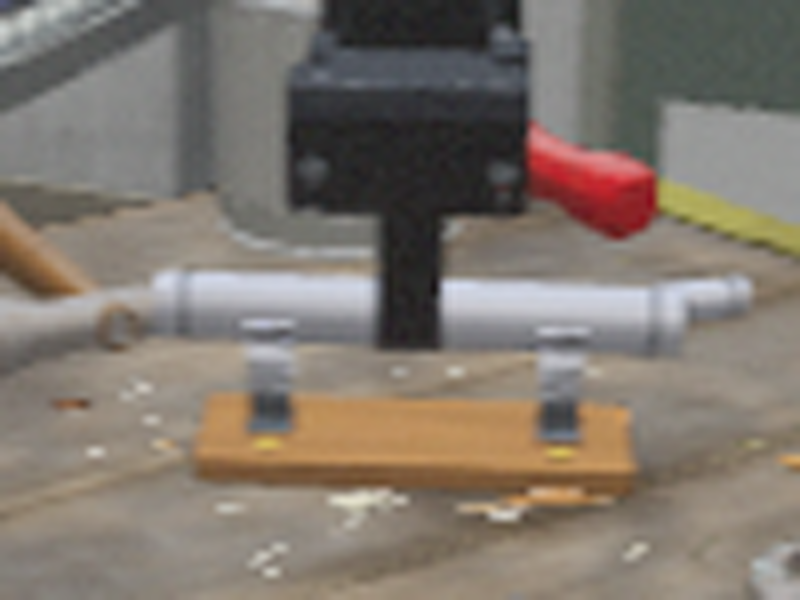

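The tube is now centred lengthwise: middle at (418) against the clips' (417). The lateral force of -4 N in tool y means the far lip is touching, so I'll move back 2 mm and lower a little.

move_arm:
  targets:
    - [[0, -0.2, 0], [0, 0, 0], 0]
    - [[0, 0, 0.15], [0, 0, 0], 0]
    - [[0, 0, 0], [0, 0, 0], 0]

```text
time: 8.02
ee_pos: [0.5146, -0.1847, 0.0463]
eef_rot: [0.984, 0.177, 0.0, 0.0]
ft_force: [-0.6, 1.6, 2.2]
width: 0.0226
grip_force: 50.0
```

```bash
python3 st.py
```

```text
8.025 [ 0.5146 -0.1847  0.0463] F tool [-0.  -1.7 -2.2] T tool [ 0.41  0.11 -0.06] 0.022597222852553885 to tgt cm [-0.39  0.01  1.48]
```

move_arm:
  targets:
    - [[0, -0.1, 0.2], [0, 0, 0], 0]
    - [[0, 0, 0.25], [0, 0, 0], 0]
    - [[0, 0, 0.25], [0, 0, 0], 0]
    - [[0, 0, 0.25], [0, 0, 0], 0]
    - [[0, 0, 0.25], [0, 0, 0], 0]
    - [[0, 0, 0], [0, 0, 0], 0]
  grip_force: 60

```text
time: 8.78
ee_pos: [0.5136, -0.1843, 0.0333]
eef_rot: [0.984, 0.177, -0.0, 0.0]
ft_force: [4.0, -3.1, -8.4]
width: 0.0227
grip_force: 60.0
```

```bash
python3 st.py
```

```text
8.775 [ 0.5136 -0.1843  0.0333] F tool [2.7 4.3 8.4] T tool [-1.08  0.49 -0.16] 0.022734765454346682 to tgt cm [-0.31  0.09  0.18]
```

The force has reversed to -8 N, so the clips are pulling the tube in: it has snapped past the throat. I'll press the last few mm until it bottoms.

move_arm:
  targets:
    - [[0, 0.05, 0.15], [0, 0, 0], 0]
    - [[0, 0, 0.1], [0, 0, 0], 0]
    - [[0, 0, 0.1], [0, 0, 0], 0]
    - [[0, 0, 0], [0, 0, 0], 0]

```text
time: 9.28
ee_pos: [0.5141, -0.1844, 0.0314]
eef_rot: [0.984, 0.177, -0.0, 0.0]
ft_force: [-4.1, -2.5, 8.4]
width: 0.0224
grip_force: 60.0
```

```bash
python3 st.py; python3 - <<'E'
from m import *
c=shot('side')
cv2.imwrite('pics/s6.png',cv2.resize(c['image'][150:225,245:345],None,fx=8,fy=8,interpolation=cv2.INTER_CUBIC))
E
```

```text
9.275 [ 0.5141 -0.1844  0.0314] F tool [-4.7  0.9 -8.4] T tool [-0.04 -1.   -0.14] 0.022387187960762375 to tgt cm [-0.35  0.06 -0.01]
```

It now bears upward at the seat height. One firmer push, then release and look.

move_arm:
  targets:
    - [[0, 0, 0.12], [0, 0, 0], 0]
    - [[0, 0, 0.1], [0, 0, 0], 0]
    - [[0, 0, 0], [0, 0, 0], 0]

```text
time: 9.7
ee_pos: [0.5143, -0.1844, 0.0312]
eef_rot: [0.984, 0.177, -0.0, 0.001]
ft_force: [-14.6, 1.0, 32.3]
width: 0.0232
grip_force: 60.0
```

```bash
python3 st.py
```

```text
9.7 [ 0.5143 -0.1844  0.0312] F tool [-13.4  -6.  -32.3] T tool [ 1.4  -2.92 -0.19] 0.02315190394043925 to tgt cm [-0.37  0.05 -0.03]
```

move_arm:
  targets:
    - [[0, 0, -0.22], [0, 0, 0], 0]
    - [[0, 0, 0], [0, 0, 0], 60]
    - [[0, 0, 0], [0, 0, 0], 60]
    - [[0, 0, 0], [0, 0, 0], 60]
    - [[0, 0, 0], [0, 0, 0], 60]
    - [[0, 0, 0], [0, 0, 0], 60]
    - [[0, 0, -1], [0, 0, 0], 60]
    - [[0, 0, -3], [0, 0, 0], 60]
    - [[0, 0, -4], [0, 0, 0], 60]
    - [[0, 0, -4], [0, 0, 0], 60]
    - [[0, 0, -3], [0, 0, 0], 60]
    - [[0, 0, 0], [0, 0, 0], 60]

```text
time: 11.2
ee_pos: [0.5155, -0.1843, 0.1838]
eef_rot: [0.984, 0.177, 0.002, 0.001]
ft_force: [-0.2, 0.4, -0.7]
width: 0.052
grip_force: 0.0
```

```bash
python3 st.py; python3 - <<'E'
from m import *
c=shot('side')
a=cv2.resize(c['image'][160:225,245:345],None,fx=8,fy=8,interpolation=cv2.INTER_CUBIC)
p0=np.array([.5143,-.1844,.038]);th=np.radians(20.4);d=np.array([np.cos(th),np.sin(th),0])
for k in (-.09,.09):
    u,v=proj(c,p0+k*d);print((u-245)*8,(v-160)*8)
cv2.imwrite('pics/s7.png',a)
E
```

```text
11.2 [ 0.5155 -0.1843  0.1838] F tool [-0.  -0.5  0.7] T tool [ 0.05 -0.02 -0.02] 0.05199743414104277 to tgt cm [-0.55 -0.04 15.22]
670.0856106410911 278.9271074755634
148.12932890054708 263.4078940167826
```

View pics/s7.png

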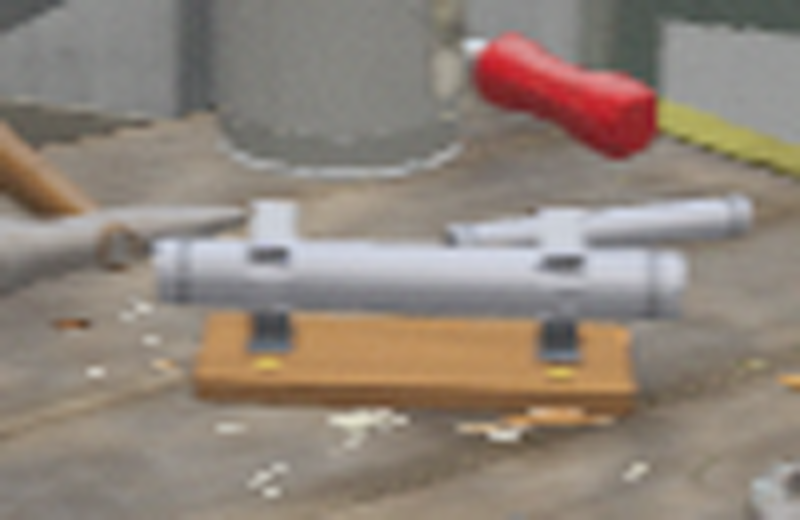

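The tube sits below the lips in both clips at (270,255) and (562,262), parallel to the board. Its middle at (420) matches the clips' middle at (417). The gripper is clear, so I'm handing in.

```bash
python3 -c "
from bench import r;print(r.close_job())"
```

```text
the job is handed in; nothing more can be done
None
```

The long tube is snapped into both clips, about centred lengthwise and released; the short tube was not touched, and the job was handed in at about 11 s.

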